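Load the chocolate melter and set its dial

TASK

Get the chocolate melter going: take off its lid, put the loose chocolate chunks lying on the board into the steel cup with the others, then pour the whole cupful into the melter's pot and make sure that every chunk ends up in there. Stand the empty cup back on the cork coaster, put the lid properly back on the pot, and only then turn the dial so that its white pointer stands at the one long mark. Leave the lemon half, the salt shaker and the tea glass where they are.

Things in the scene. Friction and masses are not known exactly. Their poses are not given: they have to be found in the camera images.
- melter: White slab-shaped electric chocolate melter, fixed, 170 (its x) x 285 (its y) x 75 mm high; origin at the centre of its underside, z up. A round pot is sunk in its top at its own y = +58 mm; a rotary dial sits on its top at its own y = -85 mm.
- pot_mouth (a point): Centre of the pot's opening, level with the melter's flat top (75 mm above the worktop). The opening is 116 mm across, with straight walls.
- pot_floor (a point): Centre of the pot's floor, 62 mm below the opening.
- dial (a joint): Angle of the melter's dial (rad), 0 to 4.19, grows as it turns clockwise seen from above; light friction (0.03 N m), stays where it is left. At 0 the white pointer points to the melter's own -x side. There is a tick every 30 degrees (0.524 rad); the one long mark is at 2.094 rad (the fifth mark, 120 degrees). It starts before the long mark.
- dial_grip (a point): Point on the dial's vertical axis at the height to grip, 37 mm above the melter's top. The dial's grip is an upright bar 46 mm long along this frame's x axis, 14 mm thick along its y axis, rising from 14 to 44 mm above the melter's top; the frame turns with the dial, and its -x points along the white pointer.
- lid: Loose steel pot lid, 132 mm across, 0.15 kg, on the pot at the start. Origin at the centre of the underside of its plug, z up: plug 102 mm across from 0 to 8 mm, disc from 8 to 14 mm, stem 16 mm across, then a round black knob 26 mm across from 26 to 40 mm. Seated on the pot its disc lies flat on the melter's top, so its origin is 8 mm below the pot's opening; laid on a flat surface it rests on the plug.
- cup: Loose steel cup without handle, 80 mm high, nearly straight: 60 mm across at the base, 64 mm at the rim, wall 2.5 mm, floor 4 mm thick, 0.12 kg; origin at the centre of its underside, z up. It starts on the coaster with four chunks in it.
- coaster: Round cork coaster, fixed on the worktop, 110 mm across, 5 mm thick; origin at the centre of its underside.
- board: Light wooden board laid over the sink, fixed, 410 (its x) x 270 (its y) x 20 mm thick; origin at the centre of its underside, which is level with the worktop. Beside it the sink lies open; the worktop between it and the front edge is clear for laying the lid down (about 140 mm deep), except for the salt shaker at the right.
- chunk_1: Chocolate chunk, dark brown block 18 x 18 x 14 mm with rounded edges, 12 g, origin at the centre of its 18 x 18 mm underside, z along the 14 mm; starts in the cup.
- chunk_2: Chocolate chunk, dark brown block 18 x 18 x 14 mm with rounded edges, 12 g, origin at the centre of its 18 x 18 mm underside, z along the 14 mm; starts in the cup.
- chunk_3: Chocolate chunk, dark brown block 18 x 18 x 14 mm with rounded edges, 12 g, origin at the centre of its 18 x 18 mm underside, z along the 14 mm; starts in the cup.
- chunk_4: Chocolate chunk, dark brown block 18 x 18 x 14 mm with rounded edges, 12 g, origin at the centre of its 18 x 18 mm underside, z along the 14 mm; starts in the cup.
- chunk_5: Chocolate chunk, dark brown block 18 x 18 x 14 mm with rounded edges, 12 g, origin at the centre of its 18 x 18 mm underside, z along the 14 mm; lies loose on the board, or is absent (two to four of chunk_5 to chunk_8 are there).
- chunk_6: Chocolate chunk, dark brown block 18 x 18 x 14 mm with rounded edges, 12 g, origin at the centre of its 18 x 18 mm underside, z along the 14 mm; lies loose on the board, or is absent (two to four of chunk_5 to chunk_8 are there).
- chunk_7: Chocolate chunk, dark brown block 18 x 18 x 14 mm with rounded edges, 12 g, origin at the centre of its 18 x 18 mm underside, z along the 14 mm; lies loose on the board, or is absent (two to four of chunk_5 to chunk_8 are there).
- chunk_8: Chocolate chunk, dark brown block 18 x 18 x 14 mm with rounded edges, 12 g, origin at the centre of its 18 x 18 mm underside, z along the 14 mm; lies loose on the board, or is absent (two to four of chunk_5 to chunk_8 are there).
- lemon: Half lemon, 59 mm across, 31 mm high, loose on the far part of the board; leave it alone. Origin at the centre of its underside.
- salt_shaker: Salt shaker, 44 mm across, 90 mm high, loose on the worktop at the right; leave it alone. Origin at the centre of its underside.
- tea_glass: Small tea glass, 49 mm across, 61 mm high, loose on the worktop behind the melter; leave it alone. Origin at the centre of its underside.
Things that resemble listed ones, but are neither listed nor needed, are in the scene too. Leave any turquoise look-alike of the lid alone.

How it is judged:
On the way, in this order (a step that is already met when the one before it is completed fails the run):
1. all chunks are together in the upright cup (horizontal distance between each of chunk_1, chunk_2, chunk_3, chunk_4, chunk_5, chunk_6, chunk_7, chunk_8 and cup below 0.03 m and z of chunk_1 in the frame of cup between 0 and 0.08 m and z of chunk_2 in the frame of cup between 0 and 0.08 m and z of chunk_3 in the frame of cup between 0 and 0.08 m and z of chunk_4 in the frame of cup between 0 and 0.08 m and z of chunk_5 in the frame of cup between 0 and 0.08 m and z of chunk_6 in the frame of cup between 0 and 0.08 m and z of chunk_7 in the frame of cup between 0 and 0.08 m and z of chunk_8 in the frame of cup between 0 and 0.08 m and angle between cup's own z axis and vertical below 0.3 rad), for 0.2 s.
2. all chunks lie in the pot (horizontal distance between each of chunk_1, chunk_2, chunk_3, chunk_4, chunk_5, chunk_6, chunk_7, chunk_8 and pot_floor below 0.06 m and z of each of chunk_1, chunk_2, chunk_3, chunk_4, chunk_5, chunk_6, chunk_7, chunk_8 in the frame of pot_floor below 0.055 m), for 0.2 s.
3. the lid is back on the pot (horizontal distance between lid and pot_mouth below 0.012 m and z of lid in the frame of pot_mouth below -0.004 m and angle between lid's own z axis and vertical below 0.06 rad), for 0.2 s.
4. the dial is at the long mark (value of joint dial between 1.964 and 2.224 rad), for 0.2 s.
At the end, for the whole second after the job is handed in: Every chunk present lies in the pot; the lid sits flat on it (centred within 12 mm); the dial's pointer is within 0.13 rad of the long mark (2.094 rad); the cup stands upright on the coaster, its centre within 25 mm of the coaster's; lid and cup are at rest (all of step 2 and all of step 3 and all of step 4 and horizontal distance between cup and coaster below 0.025 m and angle between cup's own z axis and vertical below 0.1 rad and height (world z) of cup below 0.012 m and linear speed of each of lid, cup below 0.03 m/s); the robot touches nothing.
It fails at once if the lemon half is moved by more than 30 mm (distance of lemon from where it was at the start of the episode above 0.03 m).
It fails at once if the salt shaker is moved by more than 30 mm (distance of salt_shaker from where it was at the start of the episode above 0.03 m).
It fails at once if the tea glass is moved by more than 30 mm (distance of tea_glass from where it was at the start of the episode above 0.03 m).
Of chunk_5, chunk_6, chunk_7, chunk_8 only 2 to 4 are there at a start; the rules pass over those that are not, and their reading is None.
At some moment in a run one of chunk_5, chunk_6, chunk_7, chunk_8 may be knocked a few centimetres aside while the robot is not near it.
It also fails if it takes over 210 s, if anything falls off the work surface, if the arm or the gripper's body presses on something with over 40 N, if the wrist force passes 120 N, or if a joint passes its speed limit or range.

ROBOT

A 7-joint arm with a two-finger parallel gripper is mounted at the origin on a cart in front of the work surface, level with it; the furniture and walls round the work are solid. World frame = base frame: x ahead of the robot, y to its left, z up, the work surface at z = 0. Lengths are in m, angles in rad, forces in N, time in s.
With the tool pointing down it reaches from about 0.425 to 0.925 m from the base axis. Payload 6.8 kg.
Tool frame: the origin (TCP) lies on the front face of the gripper's body, between the roots of the fingers; the fingertips stand 73 mm ahead of it and the grasp point (between the pads) lies 54 mm ahead of it (env.nose_length is the distance from the TCP to the fingertips, in m); z points along the fingers, y is the line along which they close (so a half turn about z gives the same grasp; the last joint's range is limited). The gripper opens to 85 mm and grips with 20 to 120 N. Pads are 22 mm wide; open, the fingers measure 114 mm over their backs; the gripper's body (76 mm by 85 mm) begins 54 mm behind the grasp point. The pads swing forward as they close: fully open they stand 13 mm farther back than shut.
Start: joints at [-1.326, 0.477, 0.022, 1.555, -0.011, 1.109, -0.083], TCP at [0.233, 0.633, 0.304] pointing down, gripper open.
Joint ranges: [-2.96, 2.96], [-0.34, 2.1], [-1.41, 1.46], [0.24, 2.44], [-1.37, 4.51], [0.17, 1.92], [-2.96, 2.96]. Speed limits (rad/s): [2.39, 2.39, 3.14, 3.14, 3.14, 3.14, 3.14].

INTERFACE

Orientations are given as a unit quaternion [w, x, y, z].
In Python, from cell import env, kin, camera, calibration, job gives the robot as it stands. The module is installed in compiled form; this text tells all that it offers. Calls block until the motion is done:
- env.reach(position, orientation): joint-space move of the TCP to a pose.
- env.movel(position, velocity=0.15, rot=None, stop_force=None): straight line of the TCP; rot=None keeps the orientation; velocity is the mean speed in m/s. With stop_force (N) it stops when the force on the tool has changed by that much, and returns True; else False.
- env.goto_joints(angles): joint-space move.
- env.grip(opening, f_grip=None): finger opening in m; f_grip is the grip in N (None keeps the last); returns when the fingers have stopped.
- env.dwell(seconds).
- kin.inverse_kinematics(position, orientation): joint angles nearest the present ones, or None.
- env.get_state(): the state.
- camera(name): name is "side" or "top" or "wrist"; returns (picture, depth): 420x560x3 uint8, blue, green, red; 420x560 float32, m along the optical axis (not along the pixel's ray), 0 where there is no reading.
- calibration(name): a dict with "fx", "fy", "cx", "cy" (pixels), "rvec" (rotation vector, rad) and "tvec" (3), from world to camera coordinates, as OpenCV has them. Camera axes: x right, y down, z forward; pixel columns grow to the right and rows downward; lengths in m; the calibration is good to about 2 mm. A picture is of the moment at which its call begins: read the wrist's pose just before it. calibration takes no time and is no camera call; for the wrist camera it gives the pose at the moment of the call.
A pose or a line that the arm cannot do raises env.PlanningError and nothing moves.
- job.job_done(): hands the job in; it is judged then, once.
The state is a dict: "time": time; "qpos": joint angles; "joint_velocities": joint speeds; "joint_torque": joint torques, N m; "tcp_pos": TCP position; "orientation": TCP orientation; "force": force on the tool from outside, world axes, zero at the start; "torque": the same for the moment, N m; "opening": finger opening in m; "gripper_force": force on a finger pad.
Only numpy, scipy, OpenCV 4.12 (cv2) and the standard library are available. Lean on these libraries where they do the work, as an engineer would, in place of code of your own. Each camera call takes 0.05 s, during which the arm holds its last target. There are 200 camera calls.

## Working session

There is one attempt and no reset: what is moved stays moved. The work goes in short steps, each a Python script; the robot and the scene stay as the last script left them, time stands still between calls to the robot, and variables do not carry over. Pictures are saved under pics/ and viewed, at most 14 in all, crops included, and the job is handed in when it is done.

```bash
mkdir -p pics
python3 - <<'E'
from cell import env,camera,calibration
import cv2,numpy as np
for n in("top","side"):
    p,d=camera(n);cv2.imwrite(f"pics/{n}0.png",p);np.save(f"pics/{n}0.npy",d)
    c=calibration(n);print(n,c)
E
```

```text
top {'fx': 495.242929728209, 'fy': 495.242929728209, 'cx': 275.34872397891047, 'cy': 211.84693683781512, 'rvec': array([ 2.11820875, -2.13493117,  0.17233826]), 'tvec': array([0.1307691 , 0.60043823, 1.54420415])}
side {'fx': 534.6778882859645, 'fy': 534.6778882859645, 'cx': 286.4382844946319, 'cy': 210.4977996547312, 'rvec': array([ 2.07090391,  0.01824254, -0.02970664]), 'tvec': array([-0.60471609,  0.13497516,  1.62653995])}
```

View pics/top0.png

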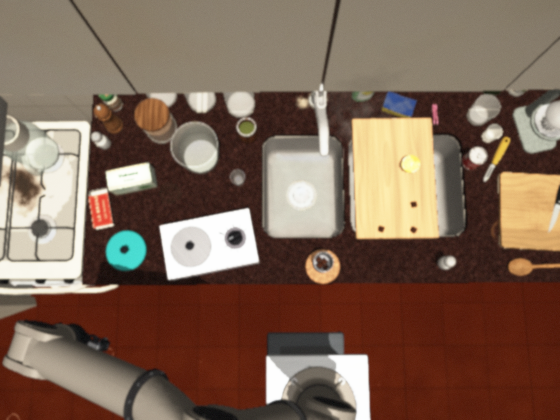

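View pics/side0.png

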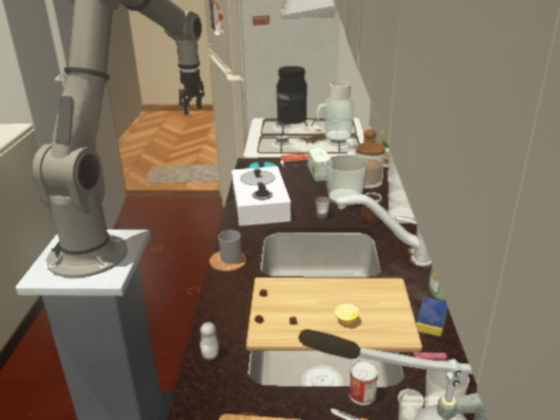

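The top view shows these candidates:
- **Lid:** steel disc with black knob on the white slab at (190,246). The turquoise look-alike at (126,250) is to be left alone.
- **Dial:** (234,238).
- **Cup:** on the cork coaster at (322,264).
- **Chunks:** (381,229), (413,232) and (414,204).
- **Leave alone:** lemon (410,163), salt shaker (447,262), tea glass (237,177).

I choose the steel lid on the white melter. The side view shows the same things, with chunks at (263,293), (259,319) and (293,321).

```bash
cat > h.py <<'E'
from cell import env,kin,camera,calibration,job
import cv2,numpy as np
from scipy.spatial.transform import Rotation as R
def ray(c,uv):
    Rm=cv2.Rodrigues(c["rvec"])[0]; t=np.array(c["tvec"])
    o=-Rm.T@t; d=Rm.T@np.array([(uv[0]-c["cx"])/c["fx"],(uv[1]-c["cy"])/c["fy"],1.]); return o,d
def onz(c,uv,z):
    o,d=ray(c,uv); return o+d*(z-o[2])/d[2]
def tri(c1,u1,c2,u2):
    o1,d1=ray(c1,u1);o2,d2=ray(c2,u2)
    s=np.linalg.lstsq(np.c_[d1,-d2],o2-o1,rcond=None)[0]
    a,b=o1+d1*s[0],o2+d2*s[1]; return (a+b)/2,np.linalg.norm(a-b)
def cen(m,amin=6,roi=None):
    m=m.astype(np.uint8)
    if roi: z=np.zeros_like(m);x0,y0,x1,y1=roi;z[y0:y1,x0:x1]=m[y0:y1,x0:x1];m=z
    n,l,s,c=cv2.connectedComponentsWithStats(m)
    return sorted([(int(s[i,4]),c[i].round(1)) for i in range(1,n) if s[i,4]>=amin],key=lambda k:-k[0])
def down(psi):  # tool down, tool y axis at angle psi from world y (about z)
    q=(R.from_euler('z',psi)*R.from_euler('x',np.pi)).as_quat(); return [q[3],q[0],q[1],q[2]]
E
python3 - <<'E'
from h import *
t=cv2.imread("pics/top0.png");s=cv2.imread("pics/side0.png")
ct,cs=calibration("top"),calibration("side")
crop=np.vstack([cv2.resize(t[200:290,100:360],None,fx=3,fy=3,interpolation=cv2.INTER_CUBIC),cv2.resize(t[150:250,340:600-0][:,:220],(780,330))[:, :780]])
cv2.imwrite("pics/crop0.png",crop)
for n,i in(("top",t),("side",s)):
    h=cv2.cvtColor(i,cv2.COLOR_BGR2HSV)
    print(n,"dark",cen(h[...,2]<75,6,(352,120,438,238) if n=="top" else (250,282,415,345)))
    print("yellow",cen((h[...,0]>22)&(h[...,0]<33)&(h[...,1]>170)&(h[...,2]>150),40))
w=(t.min(2)>190)
m=np.zeros_like(w);m[205:285,155:265]=w[205:285,155:265]
c=max(cv2.findContours(m.astype(np.uint8),0,2)[0],key=cv2.contourArea)
r=cv2.minAreaRect(c);print(r);b=cv2.boxPoints(r);print([onz(ct,p,.075).round(4) for p in b], onz(ct,r[0],.075))
print("lidknob",cen(t.max(2)<70,6,(165,220,215,270)),"dial",cen(t.max(2)<70,6,(220,222,250,255)))
h=cv2.cvtColor(t,cv2.COLOR_BGR2HSV)
print("cork",cen((h[...,0]<20)&(h[...,1]>90)&(h[...,2]>100),50,(300,240,345,290)))
# depth check
d=np.load("pics/top0.npy")
Rm=cv2.Rodrigues(ct["rvec"])[0];o=-Rm.T@ct["tvec"]
for name,u in dict(lid=(190,246),lidd=(180,252),dial=(234,238),mel=(215,262),cup=(322,262),board=(395,215),c1=(381,229),c2=(413,232),c3=(414,204),salt=(447,262),tea=(237,177),lem=(410,163),front=(390,275),counter=(390,255),edge=(390,282),faucet=(323,110)).items():
    oo,dd=ray(ct,u);print(name,(oo+dd*d[u[1],u[0]]).round(4))
E
```

```text
top dark [(41, array([435.3, 129.5])), (18, array([352.9, 234.4]))]
yellow []
side dark [(409, array([322.4, 339.9])), (16, array([413.2, 301.9])), (15, array([250.8, 284.2])), (14, array([410.5, 282.4]))]
yellow []
((208.03567504882812, 243.68148803710938), (54.85038375854492, 92.61832427978516), 78.87081146240234)
[array([0.5562, 0.5005, 0.075 ]), array([0.6113, 0.2123, 0.075 ]), array([0.44  , 0.1787, 0.075 ]), array([0.3867, 0.4617, 0.075 ])] [0.4977039 0.3384214 0.075    ]
lidknob [(29, array([189.4, 245.3])), (27, array([169.9, 220.6]))] dial [(118, array([235.2, 237.1]))]
cork [(617, array([322.2, 269.5]))]
lid [0.4871 0.3887 0.1102]
lidd [0.4725 0.4268 0.0719]
dial [0.5095 0.2525 0.1203]
mel [0.44   0.3157 0.0745]
cup [ 0.4416 -0.0235  0.0167]
board [ 0.593  -0.2657  0.0207]
c1 [ 0.5465 -0.2169  0.0258]
c2 [ 0.5357 -0.3199  0.0262]
c3 [ 0.6271 -0.3268  0.0315]
salt [ 0.4334 -0.4021  0.0902]
tea [0.7276 0.2539 0.0144]
lem [ 0.7617 -0.3174  0.0452]
front [ 0.3988 -0.2444  0.0019]
counter [ 4.639e-01 -2.477e-01  3.000e-04]
edge [ 0.3763 -0.2434  0.0015]
faucet [ 0.9123 -0.0277  0.1367]
```

View pics/crop0.png

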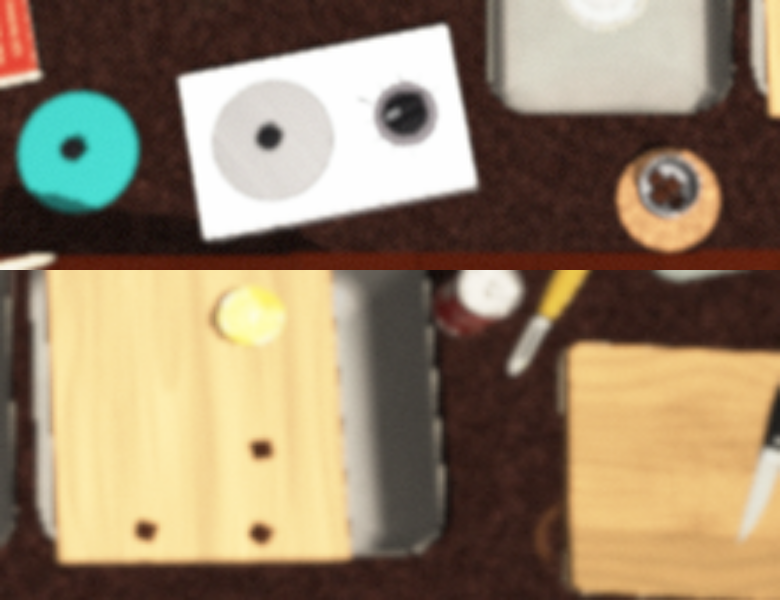

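The crop confirms the steel lid with its black knob on the white melter at crop pixel (270,135). The dial pointer is at about 70°, before the long tick. The cup holds chunks, and three loose chunks lie on the board. Next I'll take a wrist look over the melter.

Run:
```python
from h import *
def best(p):
    o=[]
    for psi in np.arange(-np.pi,np.pi,np.pi/8):
        q=kin.inverse_kinematics(p,down(psi)); o.append((round(psi,2),None if q is None else np.round(q,2)))
    return o
for psi,q in best([.49,.34,.36]): print(psi,q)
ok=[(abs(q[6]),psi) for psi,q in best([.49,.34,.36]) if q is not None]
psi=min(ok)[1]
env.reach([.49,.34,.36],down(psi))
st=env.get_state();c=calibration("wrist")
p,d=camera("wrist");cv2.imwrite("pics/w0.png",p);np.save("pics/w0.npy",d)
import pickle;pickle.dump(c,open("pics/w0.pkl","wb"))
o,_=ray(c,(280,210));print(psi,st["time"],st["tcp_pos"],o, cv2.Rodrigues(c["rvec"])[0].round(2))
```

```text
-3.14 [-0.77  0.3   0.08  1.69 -0.02  1.15  0.88]
-2.75 [-0.72  0.3   0.01  1.68 -0.    1.16  1.26]
-2.36 [-0.66  0.3  -0.06  1.68  0.02  1.16  1.63]
-1.96 [-0.61  0.31 -0.13  1.68  0.04  1.16  2.  ]
-1.57 [-0.55  0.31 -0.2   1.67  0.07  1.16  2.37]
-1.18 [-0.49  0.32 -0.28  1.67  0.09  1.17  2.74]
-0.79 [-1.56  0.6   1.28  1.73 -0.6   1.27 -2.49]
-0.39 [-1.56  0.6   1.28  1.73 -0.6   1.27 -2.1 ]
0.0 [-1.24  0.35  0.7   1.72 -0.24  1.16 -2.05]
0.39 [-1.19  0.34  0.62  1.72 -0.21  1.16 -1.69]
0.79 [-1.13  0.32  0.54  1.71 -0.18  1.15 -1.33]
1.18 [-1.07  0.32  0.46  1.71 -0.15  1.15 -0.96]
1.57 [-1.02  0.31  0.39  1.71 -0.13  1.15 -0.59]
1.96 [-0.96  0.3   0.31  1.7  -0.1   1.15 -0.22]
2.36 [-0.89  0.3   0.23  1.7  -0.07  1.15  0.14]
2.75 [-0.83  0.3   0.15  1.69 -0.05  1.15  0.51]
2.36 1.5667 [0.48879956 0.34196889 0.35962618] [0.43914978 0.39235102 0.42931809] [[ 0.7   0.71  0.  ]
 [ 0.68 -0.67  0.28]
 [ 0.2  -0.2  -0.96]]
```

View pics/w0.png

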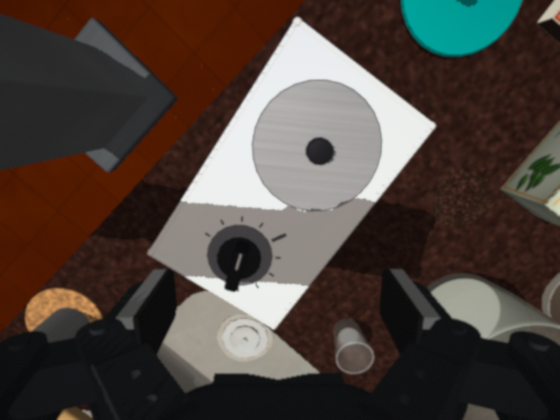

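The wrist view shows the lid disc centred near (318,145), its knob at (319,151), the dial near (240,255) and the long tick at (279,238). I'll fit these and zoom on the dial pointer.

Run:
```python
from h import *
import pickle
c=pickle.load(open("pics/w0.pkl","rb"));p=cv2.imread("pics/w0.png")
cv2.imwrite("pics/cropd.png",cv2.resize(p[205:305,190:300],None,fx=5,fy=5,interpolation=cv2.INTER_CUBIC))
g=p.max(2).astype(int)
roi=(245,70,390,215)
print("knob",cen(g<60,50,roi))
hsv=cv2.cvtColor(p,cv2.COLOR_BGR2HSV)
k=np.zeros(g.shape,np.uint8)
e=cv2.HoughCircles(cv2.cvtColor(p,cv2.COLOR_BGR2GRAY)[60:225,235:400],cv2.HOUGH_GRADIENT,1,100,param1=80,param2=20,minRadius=55,maxRadius=75)
print(e)
kc=cen(g<60,50,roi)[0][1]
print("knob world",onz(c,kc,.103)); 
if e is not None: print("disc",onz(c,e[0,0,:2]+[235,60],.081))
for u in [(206,234),(222,223),(241,218),(260,224),(279,238)]: print(onz(c,u,.075).round(4))
# melter corners
for u in [(297,17),(436,125),(277,329),(149,254)]: print("corner",onz(c,u,.075).round(4))
print("dark dial",cen(g<35,50,(195,210,290,300)))
# two-view heights
t=calibration("top")
print("tri knob",tri(c,kc,t,(189.4,245.3)))
```

```text
knob [(528, array([319.5, 150.8])), (320, array([381.5, 205.6])), (202, array([249.8,  78. ])), (189, array([382.1,  75.2]))]
[[[80.5 83.5 66.6]]]
knob world [0.49222819 0.39496323 0.103     ]
disc [0.48774808 0.39717557 0.081     ]
[0.4761 0.2467 0.075 ]
[0.4798 0.2683 0.075 ]
[0.4902 0.2869 0.075 ]
[0.5093 0.2966 0.075 ]
[0.5351 0.2999 0.075 ]
corner [0.393  0.4628 0.075 ]
corner [0.5594 0.4949 0.075 ]
corner [0.6152 0.2178 0.075 ]
corner [0.4477 0.1844 0.075 ]
dark dial [(1433, array([238. , 259.9]))]
tri knob (array([0.49277508, 0.3946207 , 0.09091393]), np.float64(0.0029346707177520964))
```

View pics/cropd.png

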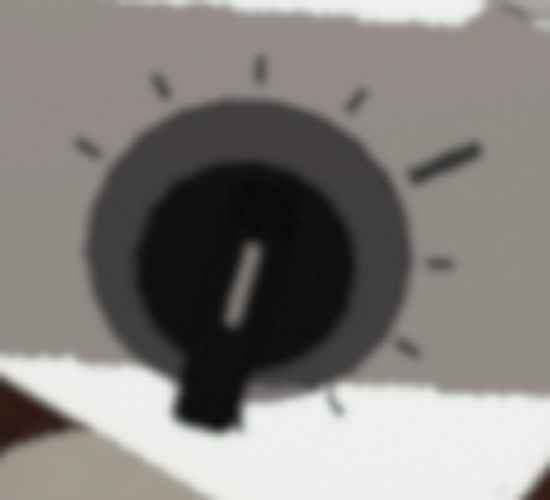

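Run:
```python
from h import *
import pickle
c=pickle.load(open("pics/w0.pkl","rb"))
f=lambda u:(190+u[0]/5,205+u[1]/5)
for n,u,z in [("s1",(253,243),.119),("s2",(233,325),.119),("ringL",(88,255),.077),("ringR",(411,250),.077),("ringT",(245,98),.077),("capL",(137,262),.089),("capR",(353,262),.089),("end a",(178,412),.119),("end b",(238,430),.119)]:
    print(n,onz(c,f(u),z).round(4))
t=cv2.imread("pics/top0.png");ct=calibration("top")
print("ring in top",onz(ct,(100+407/3,200+112/3),.1))
for pp in [(.49,.396,.15),(.442,-.15,.15),(.5465,-.217,.15),(.536,-.32,.15),(.627,-.327,.15),(.44,-.03,.2),(.517,.256,.2)]:
    r=[]
    for psi in np.arange(0,2*np.pi,np.pi/8):
        q=kin.inverse_kinematics(pp,down(psi)); r.append((None if q is None else round(float(q[6]),1)))
    print(pp,r)
```

```text
s1 [0.5086 0.2736 0.119 ]
s2 [0.5178 0.2583 0.119 ]
ringL [0.4944 0.2296 0.077 ]
ringR [0.5435 0.2811 0.077 ]
ringT [0.4936 0.2806 0.077 ]
capL [0.501  0.2414 0.089 ]
capR [0.5333 0.2742 0.089 ]
end a [0.5232 0.2367 0.119 ]
end b [0.5344 0.2423 0.119 ]
ring in top [0.51403686 0.24922182 0.1       ]
(0.49, 0.396, 0.15) [-1.9, -1.6, -1.3, -0.9, -0.6, -0.2, 0.1, 0.5, 0.8, 1.2, 1.5, 1.9, 2.2, 2.6, 2.9, -2.3]
(0.442, -0.15, 0.15) [-0.9, -0.5, -0.1, 0.3, 0.6, 1.0, 1.3, 1.7, 2.0, 2.4, 2.7, 2.2, -1.9, -1.5, -1.1, -1.2]
(0.5465, -0.217, 0.15) [-0.8, -0.2, 0.1, 0.5, 0.8, 1.1, 1.5, 1.8, 2.1, 2.4, 2.8, 2.3, -1.9, -1.5, -1.1, -1.2]
(0.536, -0.32, 0.15) [-0.4, -0.1, 0.3, 0.6, 0.9, 1.3, 1.6, 2.0, 2.3, 2.6, 2.2, 2.5, -1.8, -1.4, -1.0, -1.0]
(0.627, -0.327, 0.15) [-0.5, -0.2, 0.2, 0.6, 0.9, 1.3, 1.6, 1.8, 2.2, 2.5, 2.9, 2.5, -1.9, -1.5, -1.1, -1.0]
(0.44, -0.03, 0.2) [-1.3, -1.0, -0.6, -0.2, 0.2, 0.5, 0.9, 1.3, 1.6, 2.0, 2.4, 2.7, 2.5, -2.0, -1.6, -1.7]
(0.517, 0.256, 0.2) [-1.8, -1.4, -1.1, -0.7, -0.4, -0.0, 0.3, 0.7, 1.1, 1.4, 1.8, 2.1, 2.5, 2.8, -2.1, -2.1]
```

Run:
```python
from h import *
ct=calibration("top");print("board front",onz(ct,(365,239),.02),onz(ct,(430,238),.02))
env.grip(.08,40)
env.reach([.491,.396,.25],down(np.pi*5/8)); env.movel([.491,.396,.157],.15,stop_force=8)
print(env.get_state()["tcp_pos"])
env.grip(0.0,40); s=env.get_state(); print(s["opening"],s["gripper_force"])
env.movel([.491,.396,.28],.15); print(env.get_state()["opening"])
env.reach([.444,-.15,.24],down(np.pi/4))
s=env.get_state();print(s["opening"],s["time"])
p,d=camera("side");cv2.imwrite("pics/s1.png",p[100:340,150:450])
```

```text
board front [ 0.51487584 -0.16467801  0.02      ] [ 0.51640973 -0.37560145  0.02      ]
[0.49193515 0.39619093 0.15847831]
0.024329672203607287 39.129268527030945
0.024620396742173204
0.02450706554815676 6.6667
```

View pics/s1.png

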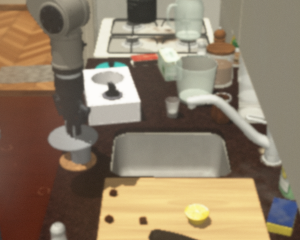

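The lid hangs level in the gripper at (72,138), so I'll lay it down and then look at the chunks and cup.

Run:
```python
from h import *
r=env.movel([.4445,-.155,.088],.08,stop_force=6); print(r,env.get_state()["tcp_pos"])
env.grip(.06); 
env.movel([.4445,-.155,.25],.2)
env.reach([.53,-.24,.36],down(np.pi/2))
c=calibration("wrist");p,d=camera("wrist");cv2.imwrite("pics/w1.png",p)
import pickle;pickle.dump(c,open("pics/w1.pkl","wb"));np.save("pics/w1.npy",d)
env.reach([.44,-.02,.36],down(np.pi/2))
c=calibration("wrist");p,d=camera("wrist");cv2.imwrite("pics/w2.png",p)
pickle.dump(c,open("pics/w2.pkl","wb"));np.save("pics/w2.npy",d)
print(env.get_state()["time"])
a=np.hstack([cv2.imread("pics/w1.png"),p]);cv2.imwrite("pics/w12.png",cv2.resize(a,(800,300),interpolation=cv2.INTER_AREA))
```

```text
True [ 0.44451384 -0.15495979  0.0905195 ]
11.6833
```

View pics/w12.png

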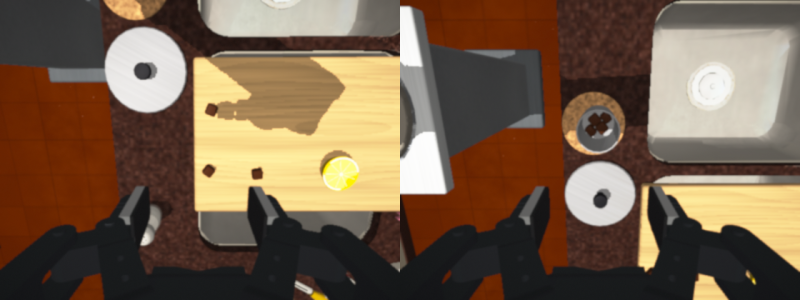

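The left half shows the lid on the worktop and chunks at full-resolution (296,153), (292,239) and (360,242). In the right half the cup stands off-centre on the coaster, near (276,177), with chunks inside. Now I'll compute positions and pick.

```bash
cat >> h.py <<'E'
def chunks(c,p,zt=.032):
    h=cv2.cvtColor(p,cv2.COLOR_BGR2HSV); bright=(p.max(2)<110).astype(np.uint8)
    out=[]
    for k in cv2.findContours(bright,cv2.RETR_LIST,cv2.CHAIN_APPROX_NONE)[0]:
        a=cv2.contourArea(k)
        if not 60<a<900: continue
        (u,v),(w,hh),_=r=cv2.minAreaRect(k)
        if max(w,hh)>1.7*min(w,hh): continue
        P=onz(c,(u,v),zt)
        if not(.52<P[0]<.9 and -.45<P[1]<-.1): continue
        b=np.array([onz(c,x,.034)[:2] for x in cv2.boxPoints(r)]); e=b[1]-b[0]
        sz=(np.linalg.norm(e),np.linalg.norm(b[2]-b[1]))
        if not(.012<min(sz) and max(sz)<.035): continue
        out.append((P[:2].round(4),round(float(np.arctan2(e[1],e[0])%(np.pi/2)),2),np.round(sz,4)))
    return out
E
python3 - <<'E'
from h import *
import pickle
c1=pickle.load(open("pics/w1.pkl","rb"));p1=cv2.imread("pics/w1.png")
print(*chunks(c1,p1),sep="\n")
c2=pickle.load(open("pics/w2.pkl","rb"));p2=cv2.imread("pics/w2.png");d2=np.load("pics/w2.npy")
g=cv2.cvtColor(p2,cv2.COLOR_BGR2GRAY)
x0,y0=215,110
H=cv2.HoughCircles(g[y0:240,x0:330],cv2.HOUGH_GRADIENT,1,8,param1=80,param2=14,minRadius=24,maxRadius=50)
for e in H[0][:6]:
    u=e[:2]+[x0,y0];print("circ",u,e[2],"rim",onz(c2,u,.085).round(4),"coaster",onz(c2,u,.005).round(4))
# depth-based rim: points between z .078 and .09
Rm=cv2.Rodrigues(c2["rvec"])[0];o=-Rm.T@c2["tvec"]
v,u=np.mgrid[100:250,200:350]
pt=np.stack([(u-c2["cx"])/c2["fx"],(v-c2["cy"])/c2["fy"],np.ones(u.shape)],-1)*d2[100:250,200:350,None]
W=pt@Rm+o
m=(W[...,2]>.078)&(W[...,2]<.095);X=W[m];print(len(X),X[:,:2].min(0),X[:,:2].max(0),(X[:,:2].min(0)+X[:,:2].max(0))/2, np.median(X[:,2]))
(cx,r)=cv2.minEnclosingCircle(X[:,:2].astype(np.float32))[:2];print(cx,r)
h=cv2.cvtColor(p2,cv2.COLOR_BGR2HSV)
cv2.imwrite("pics/cropc.png",np.hstack([cv2.resize(p2[y0:240,x0:330],None,fx=3,fy=3),cv2.resize(p1[130:260,270:385],None,fx=3,fy=3)]))
E
```

```text
(array([ 0.6622, -0.4131]), 0.08, array([0.0176, 0.0166]))
(array([ 0.6292, -0.3224]), 1.57, array([0.0157, 0.0169]))
(array([ 0.5464, -0.3167]), 0.82, array([0.0167, 0.0159]))
(array([ 0.5508, -0.2139]), 1.19, array([0.0157, 0.0161]))
circ [271.5 172.5] 43.2 rim [ 0.4354 -0.0085  0.085 ] coaster [ 0.434  -0.0224  0.005 ]
circ [276.5 179.5] 31.6 rim [ 0.4404 -0.0157  0.085 ] coaster [ 0.4402 -0.0312  0.005 ]
circ [267.5 179.5] 37.2 rim [ 0.4313 -0.0156  0.085 ] coaster [ 0.429  -0.0312  0.005 ]
circ [264.5 167.5] 37.2 rim [ 0.4284 -0.0035  0.085 ] coaster [ 0.4254 -0.0162  0.005 ]
circ [282.5 163.5] 29.3 rim [0.4464 0.0005 0.085 ] coaster [ 0.4476 -0.0112  0.005 ]
circ [266.5 157.5] 29.4 rim [0.4305 0.0065 0.085 ] coaster [ 0.428  -0.0039  0.005 ]
600 [ 0.40926138 -0.05219549] [0.47218818 0.01088823] [ 0.44072478 -0.02065363] 0.08420988388090217
(0.4406972825527191, -0.02045205980539322) 0.03192809596657753
```

View pics/cropc.png

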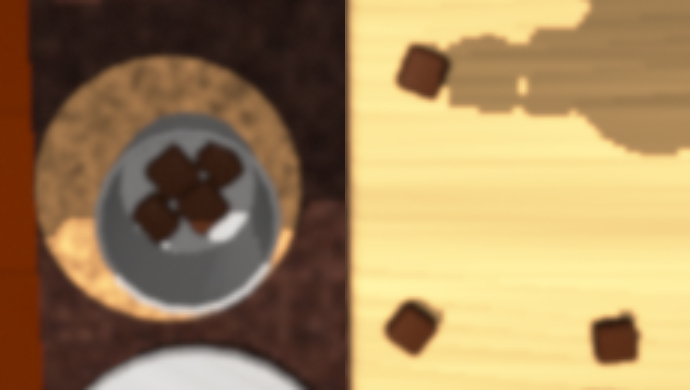

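The crops confirm three loose chunks and four in the cup. The fourth hit, at (0.66,-0.41), is the gripper itself. I'll pick each chunk after a fresh look.

```bash
cat >> h.py <<'E'
CUP=(.4405,-.019)
def look(name,xy=(.53,-.24)):
    env.reach([*xy,.36],down(np.pi/2)); c=calibration("wrist"); p,_=camera("wrist"); cv2.imwrite(f"pics/{name}.png",p)
    return [k for k in chunks(c,p) if k[0][1]>-.39]
def fetch(k):
    (x,y),a,_=k; env.grip(.045,25)
    env.reach([x,y,.18],down(a)); r=env.movel([x,y,.0965],.12,stop_force=8)
    z=env.get_state()["tcp_pos"][2]; env.grip(0,25); o=env.get_state()["opening"]
    print("pick",k,r,round(z,4),"opening",round(o,4))
    env.movel([x,y,.22],.25)
    if not .012<env.get_state()["opening"]<.03: print("MISSED"); return False
    env.reach([*CUP,.22],down(np.pi/2)); env.movel([*CUP,.164],.15)
    o=env.get_state()["opening"]; env.grip(o+.012); env.dwell(.2); env.movel([*CUP,.22],.25); return True
E
python3 - <<'E'
from h import *
for i in range(4):
    ks=look(f"l{i}"); print(i,ks)
    if not ks: break
    if not fetch(ks[-1]): break
print(env.get_state()["time"])
E
```

```text
0 [(array([ 0.6294, -0.3223]), 1.57, array([0.0146, 0.0183])), (array([ 0.5467, -0.3168]), 0.93, array([0.017, 0.016])), (array([ 0.5506, -0.2138]), 1.19, array([0.0156, 0.0155]))]
pick (array([ 0.5506, -0.2138]), 1.19, array([0.0156, 0.0155])) False 0.0972 opening 0.0171
1 [(array([ 0.6293, -0.3225]), 0.14, array([0.0161, 0.0176])), (array([ 0.5467, -0.3168]), 0.93, array([0.017 , 0.0158]))]
pick (array([ 0.5467, -0.3168]), 0.93, array([0.017 , 0.0158])) False 0.0972 opening 0.017
2 [(array([ 0.6294, -0.3222]), 0.0, array([0.0157, 0.017 ]))]
pick (array([ 0.6294, -0.3222]), 0.0, array([0.0157, 0.017 ])) False 0.0971 opening 0.0172
3 []
32.6667
```

All three chunks went in. Next I'll check the cup's contents and search for a feasible tilted grasp and pour.

```bash
cat >> h.py <<'E'
POT=np.array([.490,.396,.075]); G=.054
UP=np.array([0,0,1.])
def tool(phi,al,flip=1):   # approach azimuth phi, al from vertical-down; tool x upward-ish (camera on top)
    a=np.array([np.cos(phi),np.sin(phi),0]); z=a*np.sin(al)-UP*np.cos(al); y=np.cross(z,a*np.cos(al)+UP*np.sin(al)); x=np.cross(y,z)
    return R.from_matrix(np.c_[x,y,z]),a
def quat(r): q=r.as_quat(); return [q[3],q[0],q[1],q[2]]
def pose_at(cupbase,rot0,rotw,hg):  # tcp pose with cup base at cupbase(after rotation rotw), grasp height hg on axis
    g=cupbase+rotw.apply(UP*hg); r=rotw*rot0; return g-G*r.apply([0,0,1]),quat(r)
def pour_pose(phi,al,sg,be,hg,lip):  # tilt be about a*sg; lip point given
    r0,a=tool(phi,al); w=R.from_rotvec(a*sg*be); n=np.cross(a*sg,UP)  # horizontal dir of tipping
    base=lip-w.apply(UP*.08+n*.032); return pose_at(base,r0,w,hg)
def lip_at(phi,sg,back,z):
    a=np.array([np.cos(phi),np.sin(phi),0]); n=np.cross(a*sg,UP); return np.array([*(POT[:2]-back*n[:2]),z])
E
python3 - <<'E'
from h import *
env.reach([.44,-.02,.36],down(np.pi/2)); c=calibration("wrist");p,d=camera("wrist")
cv2.imwrite("pics/cup2.png",np.hstack([cv2.resize(p[110:240,215:330],None,fx=3,fy=3),cv2.resize(p[110:420,200:560],(453,390))]))
hg=.042
for ald in(50,60,70):
  al=np.radians(ald)
  for ph in range(-180,180,30):
    phi=np.radians(ph); r0,a=tool(phi,al)
    ps=[pose_at(np.array([*CUP,z]),r0,R.identity(),hg) for z in(.005,.12)]+[pose_at(np.array([*CUP,.005])-.08*r0.apply([0,0,1]),r0,R.identity(),hg)]
    g=[kin.inverse_kinematics(*x) is not None for x in ps]
    o=[]
    for sg in(1,-1):
      L=lip_at(phi,sg,.022,.135); n=0;qs=[]
      for b in range(0,145,15):
        q=kin.inverse_kinematics(*pour_pose(phi,al,sg,np.radians(b),hg,L)); 
        if q is None: break
        n=b;qs.append(q)
      o.append((sg,n,round(float(np.abs(np.diff(qs,axis=0)).max()),1) if len(qs)>1 else 0))
    print(ald,ph,g,o)
E
```

```text
50 -180 [True, True, True] [(1, 30, 0.4), (-1, 135, 1.1)]
50 -150 [True, True, True] [(1, 30, 0.3), (-1, 90, 0.9)]
50 -120 [True, True, True] [(1, 120, 0.4), (-1, 15, 0.1)]
50 -90 [True, True, True] [(1, 135, 1.1), (-1, 30, 0.4)]
50 -60 [True, True, True] [(1, 135, 1.1), (-1, 60, 5.0)]
50 -30 [False, False, False] [(1, 135, 0.8), (-1, 135, 4.8)]
50 0 [False, False, False] [(1, 135, 1.0), (-1, 135, 4.4)]
50 30 [False, False, False] [(1, 135, 2.2), (-1, 135, 5.7)]
50 60 [True, True, True] [(1, 135, 5.3), (-1, 135, 5.5)]
50 90 [True, True, True] [(1, 135, 5.6), (-1, 135, 5.5)]
50 120 [True, True, True] [(1, 135, 0.7), (-1, 135, 5.8)]
50 150 [True, True, True] [(1, 45, 0.7), (-1, 135, 0.6)]
60 -180 [True, True, True] [(1, 15, 0.2), (-1, 135, 0.2)]
60 -150 [True, True, True] [(1, 0, 0), (-1, 0, 0)]
60 -120 [True, True, True] [(1, 0, 0), (-1, 0, 0)]
60 -90 [True, True, True] [(1, 135, 0.7), (-1, 30, 0.6)]
60 -60 [True, True, True] [(1, 135, 1.0), (-1, 135, 5.0)]
60 -30 [False, False, False] [(1, 135, 4.9), (-1, 135, 4.8)]
60 0 [False, False, False] [(1, 135, 0.8), (-1, 135, 4.7)]
60 30 [Fa
[... 249 characters left out ...]
[(1, 60, 0.7), (-1, 135, 5.5)]
70 -180 [True, False, False] [(1, 0, 0), (-1, 0, 0)]
70 -150 [True, True, True] [(1, 0, 0), (-1, 0, 0)]
70 -120 [True, True, True] [(1, 0, 0), (-1, 0, 0)]
70 -90 [True, True, True] [(1, 135, 0.3), (-1, 15, 0.5)]
70 -60 [True, True, True] [(1, 135, 1.0), (-1, 135, 5.1)]
70 -30 [False, False, False] [(1, 135, 0.4), (-1, 135, 4.9)]
70 0 [False, False, False] [(1, 135, 0.6), (-1, 135, 5.0)]
70 30 [False, False, False] [(1, 30, 0.3), (-1, 0, 0)]
70 60 [True, True, True] [(1, 0, 0), (-1, 135, 5.9)]
70 90 [True, True, True] [(1, 135, 5.0), (-1, 135, 5.8)]
70 120 [True, True, True] [(1, 135, 0.4), (-1, 135, 5.7)]
70 150 [True, True, True] [(1, 90, 0.6), (-1, 135, 0.3)]
```

View pics/cup2.png

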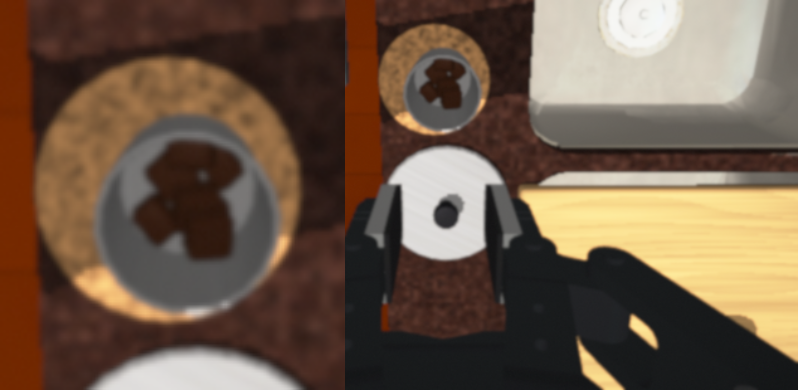

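The cup stands as before with more chunks stacked in it. There is also a brown spot on the board at about full-resolution (514,368), so I'll check the last board look.

Run:
```python
from h import *
c=calibration("wrist");print(onz(c,(514,368),.02))
p,_=camera("top");cv2.imwrite("pics/t3.png",np.hstack([cv2.imread("pics/l3.png")[60:360,150:560], cv2.resize(p[110:250,340:440],(214,300))]))
```

```text
[ 0.77791852 -0.30093355  0.02      ]
```

View pics/t3.png

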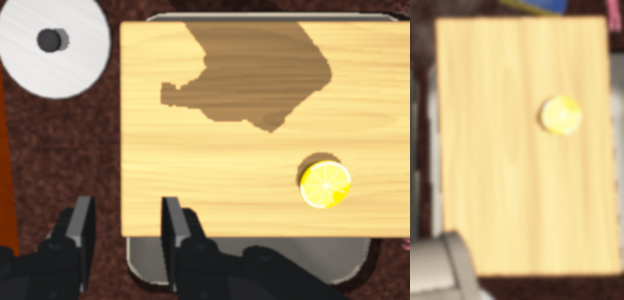

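That spot is the lemon's shadow and the board is clear, so all seven chunks are in the cup. Now I'll grasp the cup with the tool tilted 65° from vertical, pointing -y, and carry it over the pot.

```bash
cat >> h.py <<'E'
PHI,AL,HG=-np.pi/2,np.radians(65),.045
R0,_=tool(PHI,AL)
def cup_tcp(x,y,z): return pose_at(np.array([x,y,z]),R0,R.identity(),HG)
E
python3 - <<'E'
from h import *
env.grip(.085,40)
p,q=cup_tcp(*CUP,.005); tz=R0.apply([0,0,1])
pre=p-.13*tz; env.reach(pre+[0,0,.1],q); env.movel(pre,.2)
print(env.movel(p,.08,stop_force=8),env.get_state()["tcp_pos"]-p)
env.grip(0,40); s=env.get_state();print(s["opening"],s["gripper_force"],s["force"])
env.movel(p+[0,0,.05],.08); s=env.get_state();print(s["opening"],s["time"])
im,_=camera("side");cv2.imwrite("pics/s2.png",cv2.resize(im[150:300,150:350],None,fx=3,fy=3))
p2,q2=pour_pose(PHI,AL,1,0,HG,lip_at(PHI,1,.022,.27))
env.movel([p[0],p[1],p2[2]],.15); 
try: env.movel(p2,.15)
except env.PlanningError as e: print(e); env.reach(p2,q2)
s=env.get_state();print(s["opening"],s["time"],s["qpos"].round(2) if hasattr(s["qpos"],"round") else s["qpos"])
E
```

```text
False [1.20546624e-04 4.95566495e-04 7.98213381e-05]
0.06198339588553154 43.75206431956485 [-0.18405807  1.82575026  3.45092367]
0.062038287835434226 39.625
0.061671432760362854 43.725 [-1.19  1.03  0.47  1.11  0.37  1.91  2.37]
```

View pics/s2.png

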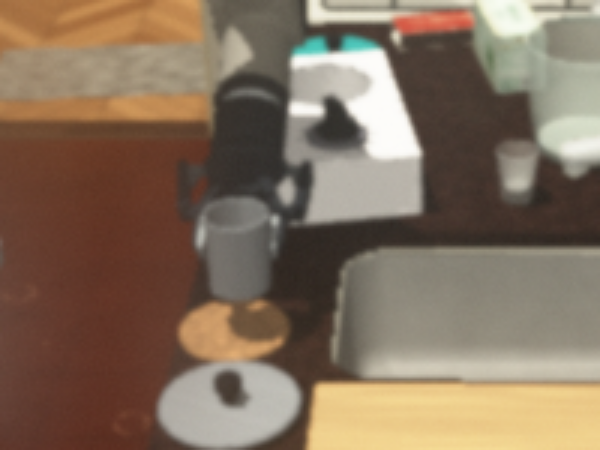

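The cup is held upright, clear of the coaster. Now tilting.

Run:
```python
from h import *
for b,z in [(15,.24),(30,.21),(45,.18),(60,.155),(75,.14),(85,.135)]:
    p,q=pour_pose(PHI,AL,1,np.radians(b),HG,lip_at(PHI,1,.022,z))
    try: env.movel(p,.12,rot=q)
    except env.PlanningError as e:
        print(b,e,kin.inverse_kinematics(p,q)); break
    s=env.get_state();print(b,np.round(s["qpos"],2),round(s["opening"],4),round(s["time"],1))
im,_=camera("side");cv2.imwrite("pics/s3.png",cv2.resize(im[110:260,180:340],None,fx=3,fy=3))
```

```text
15 [-1.25  1.04  0.53  1.18  0.39  1.79  2.14] 0.0615 44.1
30 [-1.32  1.07  0.59  1.25  0.41  1.69  1.9 ] 0.0615 44.5
45 [-1.38  1.12  0.66  1.3   0.43  1.61  1.66] 0.0618 45.0
60 [-1.45  1.19  0.73  1.33  0.45  1.56  1.42] 0.0619 45.4
75 [-1.51  1.26  0.8   1.36  0.45  1.54  1.19] 0.0614 45.8
85 [-1.54  1.32  0.85  1.37  0.45  1.54  1.05] 0.0618 46.1
```

View pics/s3.png

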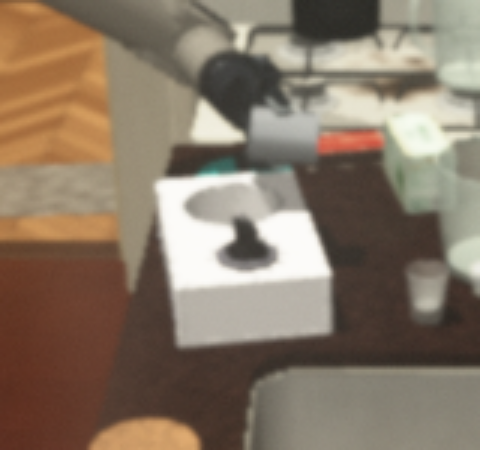

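The cup is tilted with its mouth toward the robot, over the open pot at (235,200). I'll keep tilting slowly and then shake the cup lightly.

Run:
```python
from h import *
for b in (92,99,106,113,120,127,134,140):
    p,q=pour_pose(PHI,AL,1,np.radians(b),HG,lip_at(PHI,1,.025,.137))
    try: env.movel(p,.03,rot=q)
    except env.PlanningError as e: print(b,e,kin.inverse_kinematics(p,q)); break
    s=env.get_state()
print(b,np.round(s["qpos"],2),s["time"],s["opening"],s["force"])
p0=np.array(s["tcp_pos"])
for i in range(3):
    env.movel(p0+[0,0,.012],.15);env.movel(p0,.15)
env.dwell(.3)
im,_=camera("side");cv2.imwrite("pics/s4.png",im)
# untilt along the same path
for b,z in [(110,.15),(80,.17),(45,.2),(15,.24),(0,.27)]:
    p,q=pour_pose(PHI,AL,1,np.radians(b),HG,lip_at(PHI,1,.022,z)); env.movel(p,.15,rot=q)
print(env.get_state()["opening"],env.get_state()["time"])
im2,_=camera("top");c=lambda i:cv2.resize(i,(390,390))
w,_=camera("wrist")
cv2.imwrite("pics/s5.png",np.hstack([c(im[110:260,180:330]),c(im2[200:290,140:230])]))
cv2.imwrite("pics/s5w.png",w)
```

```text
140 [-1.61  1.62  1.13  1.3   0.36  1.73  0.34] 48.4333 0.061895855668874816 [-0.09966587 -0.65207839 -0.47295877]
0.061657916917618176 53.475
```

View pics/s5.png

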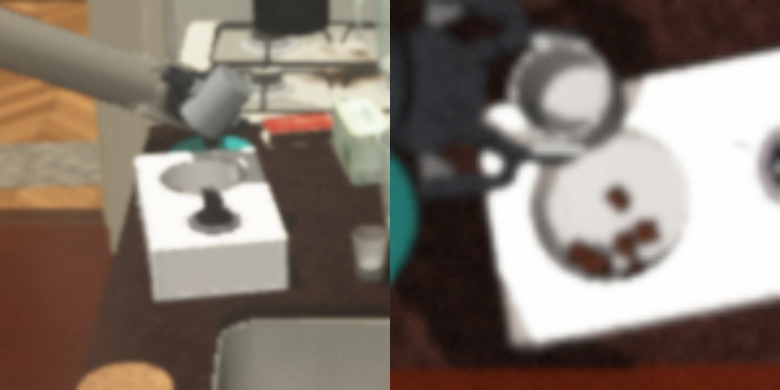

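The cup is empty and the chunks lie in the pot; I'll count them from the wrist. First the cup goes back on the coaster.

Run:
```python
from h import *
p,q=cup_tcp(.438,-.021,.005); tz=R0.apply([0,0,1])
z=env.get_state()["tcp_pos"][2]
env.movel([p[0],p[1],z],.2,rot=q); env.movel(p+[0,0,.02],.15)
print(env.movel(p-[0,0,.003],.03,stop_force=4),np.array(env.get_state()["tcp_pos"])-p)
env.grip(.085); env.dwell(.2); env.movel(p-.13*tz,.12); env.movel(p-.13*tz+[0,0,.12],.2)
import pickle
env.reach([.44,-.06,.36],down(np.pi/2)); c=calibration("wrist"); w1,_=camera("wrist"); pickle.dump(c,open("pics/wl.pkl","wb"));cv2.imwrite("pics/wl.png",w1)
env.reach([.52,.30,.36],down(np.pi/2)); c=calibration("wrist"); w2,_=camera("wrist"); pickle.dump(c,open("pics/wp.pkl","wb"));cv2.imwrite("pics/wp.png",w2)
print(env.get_state()["time"])
cv2.imwrite("pics/w45.png",cv2.resize(np.hstack([w1,w2]),(800,300),interpolation=cv2.INTER_AREA))
```

```text
True [8.08942103e-06 5.99632247e-06 2.88261472e-04]
63.6917
```

View pics/w45.png

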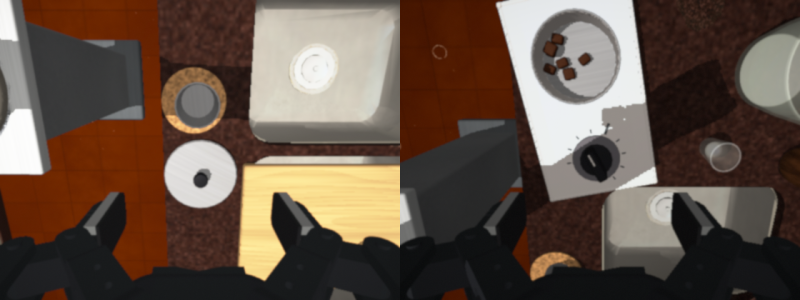

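The cup stands empty on the coaster and the lid lies at full-resolution (281,243). The pot shows about six blobs, some touching. I've used all my picture views, so I'll count the chunks and measure pot, lid and dial numerically.

Run:
```python
from h import *
import pickle
c=pickle.load(open("pics/wp.pkl","rb"));p=cv2.imread("pics/wp.png");h=cv2.cvtColor(p,cv2.COLOR_BGR2HSV)
m=((h[...,1]>90)&(h[...,2]<140)&((h[...,0]<20)|(h[...,0]>170)))
for a,u in cen(m,30,(185,12,310,148)): print("chunk blob",a,u,onz(c,u,.027).round(3))
m8=m.astype(np.uint8)[12:148,185:310]
dt=cv2.distanceTransform(m8,cv2.DIST_L2,5)
pk=(dt==cv2.dilate(dt,np.ones((9,9))))&(dt>4);print("peaks",[(x[::-1]+[185,12]).tolist()+[round(float(dt[tuple(x)]),1)] for x in np.argwhere(pk)])
# ascii mask of the pot region
for r in m8[16:110:3]: print(''.join('#' if v else '.' for v in r[0:90:2]))
g=cv2.cvtColor(p,cv2.COLOR_BGR2GRAY)
e=cv2.HoughCircles(g[0:160,170:330],cv2.HOUGH_GRADIENT,1,100,param1=80,param2=20,minRadius=55,maxRadius=68)
print("pot",e, onz(c,e[0,0,:2]+[170,0],.075))
cl=pickle.load(open("pics/wl.pkl","rb"));l=cv2.imread("pics/wl.png")
k=[x for x in cen(l.max(2)<70,80,(240,200,320,285))];print(k,[onz(cl,x[1],.036).round(4) for x in k])
gl=cv2.cvtColor(l,cv2.COLOR_BGR2GRAY)
e=cv2.HoughCircles(gl[185:300,220:340],cv2.HOUGH_GRADIENT,1,100,param1=80,param2=20,minRadius=40,maxRadius=60);print("lid disc",e,onz(cl,e[0,0,:2]+[220,185],.014))
```

```text
chunk blob 504 [214.2  62.5] [0.454 0.419 0.027]
chunk blob 200 [236.4 102.9] [0.477 0.378 0.027]
chunk blob 174 [226.9  88.1] [0.467 0.393 0.027]
chunk blob 171 [209.4  96.2] [0.447 0.385 0.027]
chunk blob 157 [258.2  82.5] [0.501 0.399 0.027]
peaks [[219, 54, 7.0], [220, 54, 7.0], [210, 68, 8.8], [259, 82, 5.8], [227, 88, 6.4], [207, 95, 5.8], [209, 96, 5.8], [211, 97, 5.8], [236, 102, 7.0]]
.............................................
.............................................
.............................................
.............................................
.............................................
.............................................
.............................................
..............######.........................
..............########.......................
..............########.......................
..........###.########.......................
..........#######.###........................
.........########............................
.........#########...........................
........#########............................
.........####
[... 329 characters left out ...]
##.......................
........#########.....#######................
..........######......#######................
.............###.......#######...............
.......................#######...............
.......................######................
.............................................
.............................................
.............................................
.............................................
pot [[[75.5 74.5 61.9]]] [0.49159459 0.40259938 0.075     ]
[(296, array([280.8, 251.3])), (87, array([244.1, 204. ]))] [array([ 0.4448, -0.1534,  0.036 ]), array([ 0.4014, -0.0935,  0.036 ])]
lid disc [[[62.5 58.5 47.4]]] [ 0.44716924 -0.15183671  0.014     ]
```

Run:
```python
from h import *
c=calibration("wrist");p,d=camera("wrist")
Rm=cv2.Rodrigues(c["rvec"])[0];o=-Rm.T@c["tvec"]
v,u=np.mgrid[40:116:3,190:264:4]
W=(np.stack([(u-c["cx"])/c["fx"],(v-c["cy"])/c["fy"],np.ones(u.shape)],-1)*d[40:116:3,190:264:4,None])@Rm+o
print("z mm");[print(' '.join(f"{int(round(z*1000)):3d}" for z in r)) for r in W[...,2]]
import pickle
l=cv2.imread("pics/wl.png");h=cv2.cvtColor(l,cv2.COLOR_BGR2HSV)
m=((h[...,1]>90)&(h[...,2]<140)&((h[...,0]<20)|(h[...,0]>170)))
print("cup inside brown",m[120:170,252:300].sum(), "cup",)
print(h[:,:,2][145,250:305:5],h[:,:,1][145,250:305:5])
blur=p[36:86,192:232];cg=cv2.Canny(cv2.resize(blur,None,fx=3,fy=3,interpolation=cv2.INTER_CUBIC),25,60)
val=p[38:84,196:230].max(2)
print("brightness");[print(' '.join(f"{x:3d}" for x in r)) for r in val[::2,::2]]
```

```text
z mm
 74  77  72  62  53  39  27  18  12  12  13  15  14  14  14  14  13  13  15
 74  77  67  56  45  31  20  14  13  13  15  14  12  13  13  13  13  13  13
 77  72  60  49  36  24  29  28  13  13  13  11  13  12  14  14  13  11  15
 76  68  55  43  30  14  30  32  30  30  12  15  12  15  13  14  13  13  12
 76  64  49  36  21  15  31  30  32  31  12  14  14  12  14  13  13  14  14
 74  61  46  31  13  11  31  32  31  30  15  13  14  10  14  15  13  13  13
 69  55  41  26  44  41  29  30  31  30  14  13  13  14  13  16  12  13  14
 65  51  37  22  44  44  45  20  28  27  13  13  13  14  11  14  13  14  14
 61  48  32  42  44  44  44  43  13  13  15  14  14  12  14  14  13  13  13
 61  47  26  45  45  45  45  43  14  13  15  13  12  14  13  13  13  12  13
 60  44  27  44  45  43  45  42  13  15  11  14  12  12  13  14  12  14  13
 58  40  23  43  44  44  43  35  13  14  14  13  12  12  13  13  14  13  12
 57  40  22  13  30  44  44  14  14  13  12  13  13  13  13  12  12  31  30
 56  39  20  13  14  28  36  13  12  14  13  13  14  13  13  13  29  30  32
 56  39  18  14  13  12  13  13
[... 1849 characters left out ...]
  59  56  49  41  76
 84  83  80  61  72  77  78  78  76  74  66  54  63  84  85  82 107
 84  83  70  53  74  78  79  77  77  76  71  53  46  81  91  92  95
 84  80  56  49  75  78  78  79  78  76  66  44  49  86  92  92  93
 84  79  54  64  77  78  79  80  79  74  57  36  63  89  92  92  94
 84  82  67  60  71  77  79  80  79  70  47  42  80  91  92  93  97
 84  84  84  71  56  63  73  79  78  61  36  51  88  92  92  94 112
 85  85  86  85  59  42  54  67  70  49  29  62  89  91  91  98 149
 84  85  88  90  84  68  52  48  49  33  37  80  96  95  99 136 160
 85  86  95  92  89  88  84  77  67  66 114 150 154 152 141 128 103
 85  89  98  92  90  90  90  89  89 112 167 173 158 130 102  77  74
```

One chunk is stacked on another (top at z = 44 mm), so the pot holds 4 + 3 = 7 chunks. The cup is empty. I'll put the lid back by reversing its removal.

Run:
```python
from h import *
env.grip(.07,40)
env.reach([.4445,-.155,.2],down(np.pi/4)); print(env.movel([.4445,-.155,.0905],.12,stop_force=8))
env.grip(0,40);env.movel([.4445,-.155,.26],.15);print(env.get_state()["opening"])
env.reach([.4917,.3962,.24],down(np.pi*5/8)); env.movel([.4917,.3962,.172],.1)
r=env.movel([.4917,.3962,.155],.025,stop_force=5); s=env.get_state();print(r,s["tcp_pos"],s["force"],s["opening"])
```

```text
False
0.024195678265329312
True [0.49155935 0.39622526 0.15810759] [-0.92916887  0.03840186  5.95333638] 0.024640944003393794
```

The lid seated at the original height. I'll release it, look, and measure the lid and the dial.

Run:
```python
from h import *
env.grip(.06);env.movel([.4917,.3962,.26],.15)
env.reach([.49,.34,.36],down(np.pi*.75)); c=calibration("wrist");p,d=camera("wrist");cv2.imwrite("pics/w6.png",p)
g=cv2.cvtColor(p,cv2.COLOR_BGR2GRAY)
e=cv2.HoughCircles(g[60:225,235:400],cv2.HOUGH_GRADIENT,1,100,param1=80,param2=20,minRadius=55,maxRadius=75)
print("disc",onz(c,e[0,0,:2]+[235,60],.081),e[0,0])
Rm=cv2.Rodrigues(c["rvec"])[0];o=-Rm.T@c["tvec"]
for u in [(280,120),(318,95),(360,140),(318,190),(319,151),(230,215),(290,40)]:
    oo,dd=ray(c,u);print(u,(oo+dd*d[u[1],u[0]]).round(4))
# dial stripe: bright pixels inside the black cap
roi=g[235:285,222:256]; m=np.zeros(g.shape,bool);m[245:275,228:250]=g[245:275,228:250]>70
for a,u in cen(m,8):
    ys,xs=np.where(m);print("stripe",a,u)
ys,xs=np.where(m); w=np.array([onz(c,x,.119)[:2] for x in zip(xs,ys)]);mu=w.mean(0);_,S,V=np.linalg.svd(w-mu);print("mid",mu,"dir",V[0],"ends",(w-mu)@V[0].T if len(w)<5 else (((w-mu)@V[0]).min(),((w-mu)@V[0]).max()))
print(env.get_state()["time"])
```

```text
disc [0.48848561 0.39711388 0.081     ] [81.5 81.5 66.9]
(280, 120) [0.4484 0.3861 0.0796]
(318, 95) [0.4577 0.4281 0.0804]
(360, 140) [0.5184 0.4288 0.0785]
(318, 190) [0.5256 0.3645 0.0802]
(319, 151) [0.493  0.3923 0.1059]
(230, 215) [0.4802 0.2788 0.0747]
(290, 40) [0.4041 0.4436 0.0749]
stripe 88 [239.5 259.7]
mid [0.51260844 0.2658415 ] dir [ 0.48020904 -0.87715408] ends (np.float64(-0.009537852970324272), np.float64(0.009486865313171246))
73.875
```

The lid is flat: its disc top is at about 80 mm and it is centred. The pointer is at about 1.26 rad, so the dial needs 0.83 rad clockwise. Turning it now.

Run:
```python
from h import *
D=[.5175,.258]; psi=np.arctan2(.877,-.480)
env.grip(.05,30)
env.reach([*D,.24],down(psi)); print(env.movel([*D,.166],.1,stop_force=8))
env.grip(0,30); s=env.get_state();print(s["opening"],s["gripper_force"],s["force"])
for k in range(1,7):
    env.reach([*D,.166],down(psi-.833*k/6))
s=env.get_state();print(s["force"],s["torque"],s["opening"])
env.grip(.05); env.movel([*D,.26],.15)
env.reach([.49,.34,.36],down(np.pi*.75)); c=calibration("wrist");p,d=camera("wrist");cv2.imwrite("pics/w7.png",p)
g=cv2.cvtColor(p,cv2.COLOR_BGR2GRAY)
m=np.zeros(g.shape,bool);m[238:280,222:262]=g[238:280,222:262]>70
for r in g[236:282:2,216:270:2]: print(''.join('#' if v>70 else '.' for v in r))
print(cen(m,8)); print(env.get_state()["time"])
```

```text
False
0.013372676635719874 31.20907634496689 [-6.41597505 -3.87794906  9.86159158]
[-1.40242394 -2.07926124  4.24293952] [-0.58040438  0.05328076 -0.02883419] 0.013232210952283567
##########.......####.....#
#######............###.....
######..............#####..
#####................######
####..................#####
####...................####
###.....................###
###......................##
##........................#
##........................#
##.........................
##.......................##
........................###
..................###...###
................#####..####
.............#######...####
............#####.....#####
............###......######
....................#######
...................########
.................##########
.........##################
......#####################
[(139, array([252.1, 276. ])), (91, array([248.3, 265.8])), (38, array([258.1, 240.5])), (33, array([224.1, 240.4]))]
79.5667
```

Run:
```python
from h import *
c=calibration("wrist");p=cv2.imread("pics/w7.png");g=cv2.cvtColor(p,cv2.COLOR_BGR2GRAY)
n,l,s,ce=cv2.connectedComponentsWithStats((g>70).astype(np.uint8),connectivity=4)
i=l[266,248]; ys,xs=np.where(l==i);print(len(xs))
w=np.array([onz(c,x,.119)[:2] for x in zip(xs,ys)]);mu=w.mean(0);V=np.linalg.svd(w-mu)[2][0]
V=V*np.sign(V[1]);print(mu,V,"dial rad",np.pi-np.arctan2(V[1],V[0])+.19)
print(env.get_state()["force"])
```

```text
91
[0.52218058 0.26598463] [0.3146185  0.94921821] dial rad 2.080851040958348
[-0.05938937 -0.89693286 -0.36214753]
```

```bash
python3 -c "
from cell import job
print(job.job_done())"
```

```text
the job is handed in; nothing more can be done
None
```

Job handed in at about 80 s on the robot's clock, with no verdict returned: my checks put all seven chunks in the pot, the empty cup upright on the coaster, the lid flat on the pot, and the dial at about 2.08 rad (long mark 2.094).

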